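Load the spring tester and return the weight cases

ROBOT

A 6-joint arm with a two-finger parallel gripper is mounted at the origin on the work surface; the furniture and walls round the work are solid. World frame = base frame: x ahead of the robot, y to its left, z up, the work surface at z = 0. Lengths are in m, angles in rad, forces in N, time in s.
With the tool pointing down it reaches from about 0.275 to 1 m from the base axis. Payload 8.4 kg.
Tool frame: the origin (TCP) lies on the centre line of the jaws, within the pads' length; the fingertips stand 17 mm ahead of it and the grasp point (between the pads) lies 2 mm behind it (bot.tcp_to_tips is the z of the fingertips in the tool frame, in m); z points along the fingers, y is the line along which they close (so a half turn about z gives the same grasp; the last joint's range is limited). The gripper opens to 85 mm and grips with 20 to 120 N. Pads are 22 mm wide; open, the fingers measure 114 mm over their backs; the gripper's body (76 mm by 85 mm) begins 54 mm behind the grasp point. The pads swing forward as they close: fully open they stand 13 mm farther back than shut.
Start: joints at [-1.147, 0.353, 1.633, -0, 1.155, -0.002], TCP at [0.258, -0.569, 0.248] pointing down, gripper open.
Joint ranges: [-2.63, 2.63], [-0.92, 2.1], [0.06, 2.66], [-1.3, 4.44], [0, 2.69], [-3.02, 3.02]. Speed limits (rad/s): [2.22, 2.22, 2.79, 3.14, 3.14, 3.14].

INTERFACE

Orientations are given as a unit quaternion [x, y, z, w].
In Python, from workcell import bot, hand, kinematics, get_obs, vision, hand_in gives the robot as it stands. The module is installed in compiled form; this text tells all that it offers. Calls block until the motion is done:
- bot.reach(position, orientation): joint-space move of the TCP to a pose.
- bot.servo_line(position, ori=None, velocity=0.15): straight line of the TCP; ori=None keeps the orientation; velocity is the mean speed in m/s.
- bot.goto_joints(angles): joint-space move.
- hand.move_gripper(opening, strength=None): finger opening in m; strength is the grip in N (None keeps the last); returns when the fingers have stopped.
- bot.dwell(seconds).
- kinematics.solve_ik(position, orientation): joint angles nearest the present ones, or None.
- get_obs(): the state.
- vision.read_camera(name): name is "scene" or "top" or "wrist"; returns a dict with "frame" (400x640x3 uint8, red, green, blue), "intrinsics" (3x3 intrinsics, pixels), "dist" ([k1, k2, p1, p2, k3] as OpenCV has them; the pictures are not rectified), "view" (4x4, takes a point from world to camera coordinates). Camera axes: x right, y down, z forward; pixel columns grow to the right and rows downward; lengths in m; the calibration is good to about 2 mm. A picture is of the moment at which its call begins. There is no depth.
A pose or a line that the arm cannot do raises bot.IKError and nothing moves.
- hand_in(): hands the job in; it is judged then, once.
The state is a dict: "time_s": time; "joint_pos": joint angles; "joint_vel": joint speeds; "joint_efforts": joint torques, N m; "position": TCP position; "orientation": TCP orientation; "wrist_force": force on the tool from outside, world axes, zero at the start; "ft_torque": the same for the moment, N m; "gripper_width": finger opening in m; "grip_force": force on a finger pad.
Only numpy, scipy, OpenCV 4.12 (cv2) and the standard library are available. Lean on these libraries where they do the work, as an engineer would, in place of code of your own. Each camera call takes 0.05 s, during which the arm holds its last target. There are 200 camera calls.

TASK

Load the spring tester: take the slotted weights out of their cases (two or three of them are here today) and slide each one sideways onto the hanger's stem, fully home and flat on the seat or on the weight below, thickest at the bottom and thinnest on top, every slot turned well away from all the others (about a third of a turn) so that the stack cannot slide off. Lay all four cases, those that were empty from the start too, lengthwise on the roller lane so that they run down and queue up against the stop and one another, and leave the other things on the desk alone.

Things in the scene. Friction and masses are not known exactly. Their poses are not given: they have to be found in the camera images.
- weight_black_mid (a point): centre (mid-thickness) of the blackened steel slotted weight: a flat disc 70 mm across and 18 mm thick (400 g) with two parallel flats 54 mm apart to grip it by; its slot, 14 mm wide, runs from the middle out to the rim along the point's +x, the flats face +y and -y, z is the disc's axis. It starts lying flat in its case, underside 26 mm above the case's underside; None throughout if absent
- weight_black_mouth (a point): mouth of the blackened steel weight's slot: on its rim, 35 mm from the centre along +x
- weight_brass_mid (a point): centre (mid-thickness) of the brass slotted weight: a flat disc 70 mm across and 14 mm thick (300 g) with two parallel flats 54 mm apart to grip it by; its slot, 14 mm wide, runs from the middle out to the rim along the point's +x, the flats face +y and -y, z is the disc's axis. It starts lying flat in its case, underside 26 mm above the case's underside; None throughout if absent
- weight_brass_mouth (a point): mouth of the brass weight's slot: on its rim, 35 mm from the centre along +x
- weight_steel_mid (a point): centre (mid-thickness) of the bright steel slotted weight: a flat disc 70 mm across and 11 mm thick (220 g) with two parallel flats 54 mm apart to grip it by; its slot, 14 mm wide, runs from the middle out to the rim along the point's +x, the flats face +y and -y, z is the disc's axis. It starts lying flat in its case, underside 26 mm above the case's underside; None throughout if absent
- weight_steel_mouth (a point): mouth of the bright steel weight's slot: on its rim, 35 mm from the centre along +x
- weight_copper_mid (a point): centre (mid-thickness) of the copper-coloured slotted weight: a flat disc 70 mm across and 8 mm thick (160 g) with two parallel flats 54 mm apart to grip it by; its slot, 14 mm wide, runs from the middle out to the rim along the point's +x, the flats face +y and -y, z is the disc's axis. It starts lying flat in its case, underside 26 mm above the case's underside; None throughout if absent
- weight_copper_mouth (a point): mouth of the copper-coloured weight's slot: on its rim, 35 mm from the centre along +x
- case_black_mid (a point): the black case of the blackened steel weight (all four cases look alike): a solid tray 84 mm long (its x) by 60 mm wide (its y) by 20 mm high, with a 6 mm foam pad, 66x42 mm, on top (the weight lies on it, slot along the case's +x) and a lip 44 mm wide at each end that stands 10 mm above the tray. The point is the centre of the tray, 10 mm above its underside; grip it across the 60 mm
- case_brass_mid (a point): the black case of the brass weight (all four cases look alike): a solid tray 84 mm long (its x) by 60 mm wide (its y) by 20 mm high, with a 6 mm foam pad, 66x42 mm, on top (the weight lies on it, slot along the case's +x) and a lip 44 mm wide at each end that stands 10 mm above the tray. The point is the centre of the tray, 10 mm above its underside; grip it across the 60 mm
- case_steel_mid (a point): the black case of the bright steel weight (all four cases look alike): a solid tray 84 mm long (its x) by 60 mm wide (its y) by 20 mm high, with a 6 mm foam pad, 66x42 mm, on top (the weight lies on it, slot along the case's +x) and a lip 44 mm wide at each end that stands 10 mm above the tray. The point is the centre of the tray, 10 mm above its underside; grip it across the 60 mm
- case_copper_mid (a point): the black case of the copper-coloured weight (all four cases look alike): a solid tray 84 mm long (its x) by 60 mm wide (its y) by 20 mm high, with a 6 mm foam pad, 66x42 mm, on top (the weight lies on it, slot along the case's +x) and a lip 44 mm wide at each end that stands 10 mm above the tray. The point is the centre of the tray, 10 mm above its underside; grip it across the 60 mm
- hanger_seat (a point): spring tester's load hanger: this point is the centre of the top of its 54 mm round seat flange, on the axis of the upright stem, which is 10 mm in diameter; z up. The stem is bare for 52 mm above the seat and ends in a 22 mm head, 10 mm tall, too wide for the slots. Seat about 76 mm above the desk; it sinks on a spring, about 1.1 mm per 100 g, and this point with it
- hanger (a joint): how far the hanger has sunk, m (0 unloaded, stop at 0.014)
- lane_stop (a point): roller lane: middle of the stop face at its low end, level with the roller tops; x runs up the lane along the roller tops (rising at 0.125 rad), y across it, z square to the rollers. Free-turning 16 mm rollers every 26 mm up to x = 0.36. Side rails 68 mm apart inside, 4 mm thick, 6 mm above the roller tops
- lane_top (a point): middle of the upper end of the roller lane, on the roller tops at x = 0.36 from the stop. A case laid lengthwise on the rollers rolls down by itself until the stop or the case in front holds it; four cases take up 0.336 m from the stop
- pocket_meter: bystander, to be left alone: small red hand meter 92x58x39 mm; origin at the centre of its underside
- component_tester: bystander, to be left alone: black hand-held tester 52x68x20 mm; origin at the centre of its underside
- power_bank: bystander, to be left alone: grey power bank 50x102x16 mm; origin at the centre of its underside
- tip_cleaner: bystander, to be left alone: tin of copper wool, 42 mm across, 48 mm high; origin at the centre of its underside
- solder_spool: bystander, to be left alone: solder reel with green flanges, 37 mm across, 62 mm high; origin at the centre of its underside
- spray_can: bystander, to be left alone: aerosol can, 154 mm high; origin at the centre of its underside
Mind the look-alikes: they are no part of the job. Of the things shaped like the part that bears weight_copper_mid, the copper one is meant.

How it is judged:
At the end, for the whole second after the job is handed in: Each weight on the stem below its head, centre within 7 mm of the axis, flat within 0.08 rad, thicker below thinner, any two slots 60 degrees or more apart. All cases lengthwise on the rollers (12 mm, 0.12 rad), queued from the stop, last centre within 308 mm of it. All at rest, let go (horizontal distance between each of weight_black_mid, weight_brass_mid, weight_steel_mid, weight_copper_mid and hanger_seat below 0.007 m and z of weight_black_mid in the frame of hanger_seat between 0.002 and 0.048 m and angle between the z axis of each of weight_black_mid, weight_brass_mid, weight_steel_mid, weight_copper_mid and the z axis of hanger_seat, either way round below 0.08 rad and linear speed of each of weight_black, weight_brass, weight_steel, weight_copper, case_black, case_brass, case_steel, case_copper below 0.02 m/s and z of weight_brass_mid in the frame of hanger_seat between 0.002 and 0.048 m and z of weight_steel_mid in the frame of hanger_seat between 0.002 and 0.048 m and z of weight_copper_mid in the frame of hanger_seat between 0.002 and 0.048 m and ((angle between weight_black_mid's own z axis and vertical below 0.5 rad and z of weight_brass_mid in the frame of weight_black_mid above 0.005 m) or (angle between weight_black_mid's own z axis and vertical above 2.6 rad and z of weight_brass_mid in the frame of weight_black_mid below -0.005 m)) and x of each of weight_brass_mouth, weight_steel_mouth, weight_copper_mouth in the frame of weight_black_mid below 0.0175 m and ((angle between weight_black_mid's own z axis and vertical below 0.5 rad and z of weight_steel_mid in the frame of weight_black_mid above 0.005 m) or (angle between weight_black_mid's own z axis and vertical above 2.6 rad and z of weight_steel_mid in the frame of weight_black_mid below -0.005 m)) and ((angle between weight_black_mid's own z axis and vertical below 0.5 rad and z of weight_copper_mid in the frame of weight_black_mid above 0.005 m) or (angle between weight_black_mid's own z axis and vertical above 2.6 rad and z of weight_copper_mid in the frame of weight_black_mid below -0.005 m)) and ((angle between weight_brass_mid's own z axis and vertical below 0.5 rad and z of weight_steel_mid in the frame of weight_brass_mid above 0.005 m) or (angle between weight_brass_mid's own z axis and vertical above 2.6 rad and z of weight_steel_mid in the frame of weight_brass_mid below -0.005 m)) and x of each of weight_steel_mouth, weight_copper_mouth in the frame of weight_brass_mid below 0.0175 m and ((angle between weight_brass_mid's own z axis and vertical below 0.5 rad and z of weight_copper_mid in the frame of weight_brass_mid above 0.005 m) or (angle between weight_brass_mid's own z axis and vertical above 2.6 rad and z of weight_copper_mid in the frame of weight_brass_mid below -0.005 m)) and ((angle between weight_steel_mid's own z axis and vertical below 0.5 rad and z of weight_copper_mid in the frame of weight_steel_mid above 0.005 m) or (angle between weight_steel_mid's own z axis and vertical above 2.6 rad and z of weight_copper_mid in the frame of weight_steel_mid below -0.005 m)) and x of weight_copper_mouth in the frame of weight_steel_mid below 0.0175 m and x of case_black_mid in the frame of lane_stop between 0.03 and 0.308 m and y of case_black_mid in the frame of lane_stop between -0.012 and 0.012 m and z of case_black_mid in the frame of lane_stop between 0.004 and 0.016 m and angle between the x axis of each of case_black_mid, case_brass_mid, case_steel_mid, case_copper_mid and the x axis of lane_stop, either way round below 0.12 rad and angle between each of case_black_mid, case_brass_mid, case_steel_mid, case_copper_mid's own z axis and vertical below 0.3 rad and x of case_brass_mid in the frame of lane_stop between 0.03 and 0.308 m and y of case_brass_mid in the frame of lane_stop between -0.012 and 0.012 m and z of case_brass_mid in the frame of lane_stop between 0.004 and 0.016 m and x of case_steel_mid in the frame of lane_stop between 0.03 and 0.308 m and y of case_steel_mid in the frame of lane_stop between -0.012 and 0.012 m and z of case_steel_mid in the frame of lane_stop between 0.004 and 0.016 m and x of case_copper_mid in the frame of lane_stop between 0.03 and 0.308 m and y of case_copper_mid in the frame of lane_stop between -0.012 and 0.012 m and z of case_copper_mid in the frame of lane_stop between 0.004 and 0.016 m); the robot touches nothing.
It fails at once if a bystander is pushed more than 4 cm from its place (distance of any of pocket_meter, component_tester, power_bank, tip_cleaner, solder_spool, spray_can from where it was at the start of the episode above 0.04 m).
It fails at once if a bystander is tipped over (angle between any of pocket_meter, component_tester, power_bank, tip_cleaner, solder_spool, spray_can's own z axis and vertical above 0.7 rad).
Of weight_black, weight_brass, weight_steel, weight_copper only 2 to 3 are there at a start; the rules pass over those that are not, and their reading is None.
At some moment in a run one of case_black, case_brass, case_steel, case_copper may be knocked a few centimetres aside while the robot is not near it.
Once in a run the grip may slacken for a moment while it holds something.
It also fails if it takes over 208 s, if anything falls off the work surface, if the arm or the gripper's body presses on something with over 40 N, if the wrist force passes 120 N, or if a joint passes its speed limit or range.

## Working session

There is one attempt and no reset: what is moved stays moved. The work goes in short steps, each a Python script; the robot and the scene stay as the last script left them, time stands still between calls to the robot, and variables do not carry over. Pictures are saved under pics/ and viewed, at most 14 in all, crops included, and the job is handed in when it is done.

```bash
mkdir -p pics; ls; python3 - <<'E'
from workcell import bot,hand,kinematics,get_obs,vision
import cv2,numpy as np
o=get_obs();print(o['time_s'],o['position'],o['orientation'],o['gripper_width'])
for n in ['scene','top','wrist']:
    d=vision.read_camera(n);cv2.imwrite(f'pics/{n}0.png',d['frame'][:,:,::-1])
    print(n,np.round(d['intrinsics'],1).tolist(),np.round(d['dist'],4),np.round(d['view'],3).tolist())
E
```

```text
pics
0.0 [ 0.25794986 -0.56877958  0.24757097] [ 9.77424421e-01  2.11284210e-01 -1.41466728e-04 -6.81767978e-04] 0.08541589757592624
scene [[449.0, 0.0, 312.2], [0.0, 449.0, 204.9], [0.0, 0.0, 1.0]] [-0.0274  0.      0.      0.      0.    ] [[-0.644, -0.765, -0.017, 0.336], [-0.346, 0.311, -0.885, 0.267], [0.682, -0.564, -0.466, 0.935], [0.0, 0.0, 0.0, 1.0]]
top [[507.5, 0.0, 316.6], [0.0, 507.5, 197.9], [0.0, 0.0, 1.0]] [-0.1222  0.      0.      0.      0.    ] [[0.025, -1.0, -0.01, -0.055], [-0.994, -0.024, -0.111, 0.545], [0.11, 0.013, -0.994, 1.51], [0.0, 0.0, 0.0, 1.0]]
wrist [[352.5, 0.0, 317.8], [0.0, 352.5, 203.6], [0.0, 0.0, 1.0]] [-0.0673  0.      0.      0.      0.    ] [[0.413, -0.911, -0.001, -0.624], [-0.87, -0.395, 0.296, -0.04], [-0.27, -0.121, -0.955, 0.38], [0.0, 0.0, 0.0, 1.0]]
```

View pics/top0.png

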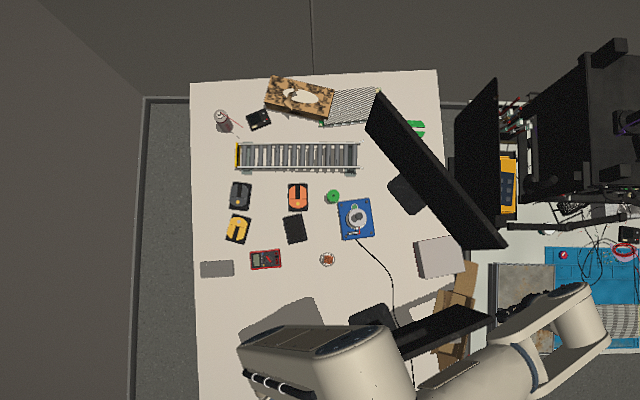

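View pics/scene0.png

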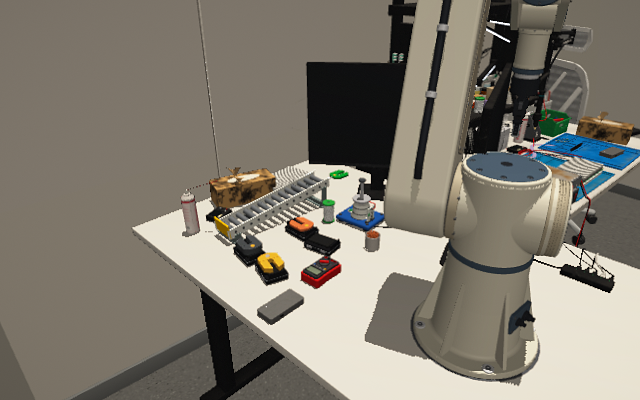

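The top view shows black (240,195), copper (298,197) and brass (238,230) weights in cases, and an empty case at (294,230). The hanger is at (357,219). The lane runs from its yellow stop at (238,156) to its upper end at (358,156). Next I get coarse positions and the wrist camera's mount.

```bash
cat > h.py <<'E'
from workcell import bot,hand,kinematics,get_obs,vision,hand_in
import cv2,numpy as np
from scipy.spatial.transform import Rotation as R
def cam(n,save=None):
    d=vision.read_camera(n)
    if save: cv2.imwrite(f'pics/{save}.png',d['frame'][:,:,::-1])
    return d
def ray(d,p):
    q=cv2.undistortPoints(np.array(p,float).reshape(-1,1,2),d['intrinsics'],d['dist']).reshape(-1,2)
    V=d['view'];Rm=V[:3,:3];c=-Rm.T@V[:3,3]
    return c,np.c_[q,np.ones(len(q))]@Rm
def onz(d,p,z):
    c,v=ray(d,p);return c+v*((z-c[2])/v[:,2])[:,None]
def tri(ds,ps):
    A=np.zeros((3,3));b=np.zeros(3)
    for d,p in zip(ds,ps):
        c,v=ray(d,p);v=v[0]/np.linalg.norm(v);M=np.eye(3)-np.outer(v,v);A+=M;b+=M@c
    return np.linalg.solve(A,b)
def proj(d,P):
    r=cv2.Rodrigues(d['view'][:3,:3])[0];return cv2.projectPoints(np.array(P,float).reshape(-1,1,3),r,d['view'][:3,3],d['intrinsics'],d['dist'])[0].reshape(-1,2)
def down(yaw,tilt=None):
    """tool down, tool x axis at world heading yaw (tool y = heading yaw-90)"""
    r=R.from_euler('z',yaw)*R.from_euler('x',np.pi)
    if tilt is not None: r=R.from_rotvec(tilt)*r
    return r.as_quat()
def yawof(q): x=R.from_quat(q).as_matrix()[:,0];return np.arctan2(x[1],x[0])
E
python3 - <<'E'
from h import *
o=get_obs();d=cam('wrist')
Rt=R.from_quat(o['orientation']).as_matrix();V=d['view'];c=-V[:3,:3].T@V[:3,3]
print('yaw',yawof(o['orientation']),'tips',bot.tcp_to_tips)
print('cam in tool',(Rt.T@(c-o['position'])).round(3));print('cam axes in tool (cols)',(Rt.T@V[:3,:3].T).round(3))
t=cam('top')
for n,p,z in [('black',(240,195),.04),('copper',(298,197),.03),('brass',(238,230),.04),('empty',(294,230),.02),('hang',(357,219),.12),('stop',(238,156),.03),('top',(358,156),.08),('spool',(333,197),.06),('cleaner',(327,259),.05),('can',(222,120),.15)]:
    print(n,onz(t,p,z).round(3))
E
```

```text
yaw 0.42575642666849345 tips 0.017
cam in tool [ 0.074  0.    -0.126]
cam axes in tool (cols) [[ 0.    -0.955 -0.296]
 [ 1.     0.     0.   ]
 [-0.    -0.296  0.955]]
black [[0.548 0.19  0.04 ]]
copper [[0.547 0.015 0.03 ]]
brass [[0.442 0.192 0.04 ]]
empty [[0.447 0.024 0.02 ]]
hang [[ 0.478 -0.159  0.12 ]]
stop [[0.67  0.203 0.03 ]]
top [[ 0.668 -0.162  0.08 ]]
spool [[ 0.547 -0.091  0.06 ]]
cleaner [[ 0.363 -0.077  0.05 ]]
can [[0.751 0.234 0.15 ]]
```

```bash
python3 - <<'E'
from h import *
import pickle
D={}
for n,(x,y,z,yaw) in {'hA':(.478,-.159,.27,0),'hB':(.478,-.159,.27,np.pi),'ov':(.5,.1,.36,0)}.items():
    bot.reach([x,y,z],down(yaw));D[n]=cam('wrist',n)
pickle.dump(D,open('d.pkl','wb'));print(get_obs()['time_s'])
E
python3 -c "
import cv2,numpy as np
a,b=cv2.imread('pics/hA.png'),cv2.imread('pics/hB.png')
cv2.imwrite('pics/hAB.png',np.hstack([a[:,120:520],b[:,120:520]]))"
```

```text
7.8167
```

View pics/hAB.png

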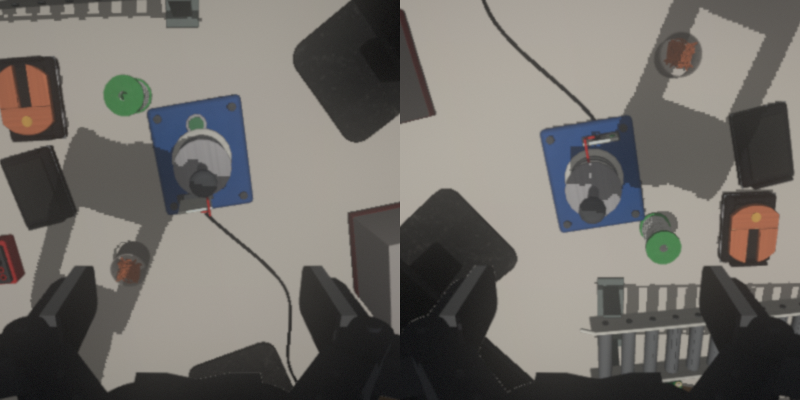

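View pics/ov.png

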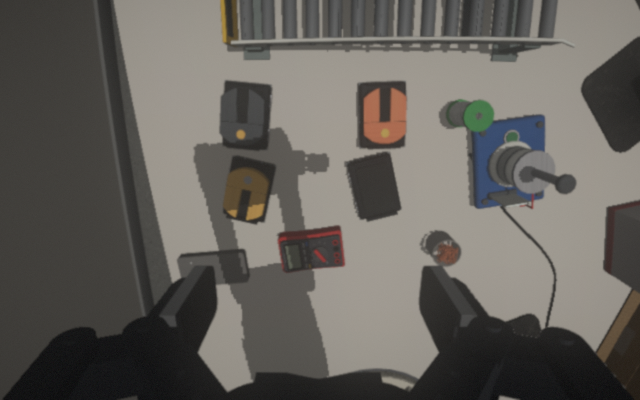

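hA and hB show the hanger head at about (323,185) and (312,208) in full-frame pixels. In ov the black weight is at (246,114) and copper at (383,115), both with slots toward +x. Brass is at (249,190) with its slot toward the robot, and the empty case is at (375,186). Now I measure these precisely.

```bash
cat >> h.py <<'E'
def find_case(d,xy,z=.022,thr=62,dbg=None):
    """dark case silhouette near world xy -> centre xy, long-axis yaw, size"""
    g=cv2.cvtColor(d['frame'],cv2.COLOR_RGB2GRAY).astype(int); f=d['frame'].astype(int)
    m=((g<thr)|(f.max(2)-f.min(2)>70)).astype(np.uint8)
    yy,xx=np.mgrid[0:400,0:640]
    w=onz(d,np.c_[xx.ravel(),yy.ravel()],z)
    m[(np.hypot(w[:,0]-xy[0],w[:,1]-xy[1])>.075).reshape(400,640)]=0
    m=cv2.morphologyEx(m,cv2.MORPH_CLOSE,np.ones((5,5)));m=cv2.morphologyEx(m,cv2.MORPH_OPEN,np.ones((7,7)))
    cs=cv2.findContours(m,cv2.RETR_EXTERNAL,cv2.CHAIN_APPROX_NONE)[0]
    if dbg: cv2.imwrite(f'pics/{dbg}.png',m*255)
    c=max(cs,key=cv2.contourArea).reshape(-1,2)
    P=(onz(d,c,z)[:,:2]*1000).astype(np.float32)
    (cx,cy),(a,b),_=r=cv2.minAreaRect(P);B=cv2.boxPoints(r)
    e=max([B[1]-B[0],B[2]-B[1]],key=np.linalg.norm)
    yaw=np.arctan2(e[1],e[0]);yaw=(yaw+np.pi/2)%np.pi-np.pi/2
    return np.array([cx,cy])/1000,yaw,sorted([round(a),round(b)])
E
python3 - <<'E'
from h import *
import pickle
D=pickle.load(open('d.pkl','rb'))
o=D['ov']
for n,p in dict(black=(246,114),copper=(383,115),brass=(249,190),empty=(375,186)).items():
    w=onz(o,[p],.03)[0];print(n,w.round(3),find_case(o,w[:2]))
ps={}
for n,(u,v) in dict(hA=(323,185),hB=(312,208)).items():
    g=cv2.cvtColor(D[n]['frame'],cv2.COLOR_RGB2GRAY)[v-40:v+40,u-40:u+40]
    b=cv2.resize(g,None,fx=4,fy=4,interpolation=cv2.INTER_CUBIC)
    c=cv2.HoughCircles(cv2.GaussianBlur(b,(9,9),2),cv2.HOUGH_GRADIENT,1,20,param1=80,param2=20,minRadius=40,maxRadius=75)
    q=c[0][:3];print(n,[(round(u-40+x/4,1),round(v-40+y/4,1),round(r/4,1)) for x,y,r in q])
    ps[n]=(u-40+q[0][0]/4,v-40+q[0][1]/4); print(onz(D[n],[ps[n]],.138).round(4))
    k=cv2.cvtColor(b,cv2.COLOR_GRAY2BGR)
    for x,y,r in q[:1]: cv2.circle(k,(int(x),int(y)),int(r),(0,0,255),1)
    cv2.imwrite(f'pics/{n}k.png',k)
print('tri',tri([D['hA'],D['hB']],[ps['hA'],ps['hB']]).round(4))
r=[onz(o,[p],.03)[0] for p in [(229,42),(560,40)]]
print('rail near',np.round(r,3))
a,b=cv2.imread('pics/hAk.png'),cv2.imread('pics/hBk.png');cv2.imwrite('pics/hk.png',np.hstack([a,b]))
E
```

```text
black [0.552 0.19  0.03 ] (array([0.56449127, 0.18199632]), np.float32(-0.058523893), [41, 49])
copper [0.55  0.017 0.03 ] (array([0.54938843, 0.01616232]), np.float32(0.057212472), [59, 81])
brass [0.452 0.191 0.03 ] (array([0.42766458, 0.19725671]), np.float32(1.3616601), [45, 52])
empty [0.458 0.023 0.03 ] (array([0.45364243, 0.02255557]), np.float32(0.2536105), [57, 87])Traceback (most recent call last):
  File "<stdin>", line 12, in <module>
TypeError: 'NoneType' object is not subscriptable
```

```bash
python3 - <<'E'
from h import *
import pickle
D=pickle.load(open('d.pkl','rb'))
ps={};K=[]
for n,(u,v) in dict(hA=(323,185),hB=(312,208)).items():
    g=cv2.cvtColor(D[n]['frame'],cv2.COLOR_RGB2GRAY)[v-40:v+40,u-40:u+40]
    b=cv2.resize(g,None,fx=4,fy=4,interpolation=cv2.INTER_CUBIC)
    c=cv2.HoughCircles(cv2.GaussianBlur(b,(9,9),2),cv2.HOUGH_GRADIENT,1,10,param1=40,param2=8,minRadius=48,maxRadius=68)
    q=c[0][:3];print(n,[(round(u-40+x/4,1),round(v-40+y/4,1),round(r/4,1)) for x,y,r in q])
    ps[n]=(u-40+q[0][0]/4,v-40+q[0][1]/4); print(onz(D[n],[ps[n]],.138).round(4))
    k=cv2.cvtColor(b,cv2.COLOR_GRAY2BGR)
    k=cv2.convertScaleAbs(k,alpha=1.6)
    for (x,y,r),col in zip(q[:2],[(0,0,255),(0,255,0)]): cv2.circle(k,(int(x),int(y)),int(r),col,1)
    K.append(k)
print('tri',tri([D['hA'],D['hB']],[ps['hA'],ps['hB']]).round(4))
cv2.imwrite('pics/hk.png',np.hstack(K))
E
```

```text
hA [(np.float32(341.6), np.float32(160.1), np.float32(16.0)), (np.float32(312.9), np.float32(175.4), np.float32(16.5)), (np.float32(312.4), np.float32(223.6), np.float32(13.9))]
[[ 0.5062 -0.178   0.138 ]]
hB [(np.float32(315.1), np.float32(211.1), np.float32(16.6)), (np.float32(323.4), np.float32(197.4), np.float32(16.0)), (np.float32(310.9), np.float32(210.1), np.float32(14.8))]
[[ 0.4875 -0.1618  0.138 ]]
tri [ 0.4994 -0.1711  0.1058]
```

View pics/hk.png

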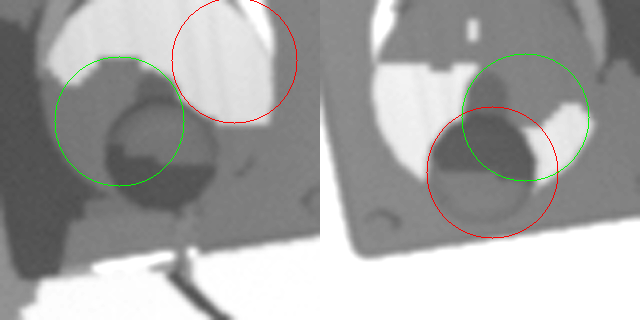

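The head circle is centred at (323.0,183.3) in hA and (312.8,209.8) in hB, with a radius of about 14 px. I read both by eye because Hough latched onto shadow edges. Next I triangulate and take a close look at the black case from outside the arm shadow.

```bash
python3 - <<'E'
from h import *
import pickle
D=pickle.load(open('d.pkl','rb'))
p={'hA':(323.0,183.3),'hB':(312.8,209.8)}
for n in p: print(n,onz(D[n],[p[n]],.138).round(4))
print('tri',tri([D[n] for n in p],[p[n] for n in p]).round(4))
bot.reach([.50,.19,.26],down(0));d=cam('wrist','bk');pickle.dump(d,open('bk.pkl','wb'))
for t in (50,62,75):
    for n,w in dict(black=(.552,.190),brass=(.452,.191)).items(): print(t,n,find_case(d,w,thr=t))
print(get_obs()['time_s'])
E
```

```text
hA [[ 0.4885 -0.1643  0.138 ]]
hB [[ 0.4864 -0.1635  0.138 ]]
tri [ 0.4876 -0.164   0.1343]
50 black (array([0.48854501, 0.20152727]), np.float32(-1.5700818), [14, 28])
50 brass (array([0.44236484, 0.17935283]), np.float32(0.00052917004), [27, 54])
62 black (array([0.56483087, 0.19146173]), np.float32(-0.09780848), [14, 49])
62 brass (array([0.45115118, 0.1886483 ]), np.float32(0.00053322315), [56, 91])
75 black (array([0.56516498, 0.19051469]), np.float32(1.5510195), [52, 57])
75 brass (array([0.4490368, 0.1957661]), np.float32(-0.2141087), [58, 92])
8.4667
```

View pics/bk.png

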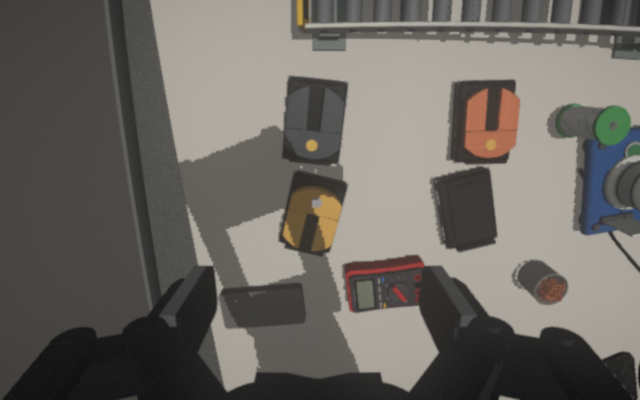

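The head triangulates to (0.4875,-0.164), consistent in both views. In bk the black case centre is at (315.5,119.5) and the brass case centre at (313,211). Before grasping I check how the fingertip height depends on opening by touching a free patch of desk.

```bash
cat >> h.py <<'E'
def feel(vec,dist,step=.001,F=3.,v=.03,base=None):
    """step along vec until the force opposing the motion exceeds F; returns travel, contact?"""
    u=np.array(vec,float);u/=np.linalg.norm(u);o=get_obs();p0=np.array(o['position']);b=np.array(o['wrist_force']) if base is None else base
    s=0
    while s<dist-1e-9:
        s+=step;bot.servo_line(p0+u*s,velocity=v)
        f=-(np.array(get_obs()['wrist_force'])-b)@u
        if f>F: return s,f
    return s,0
E
python3 - <<'E'
from h import *
import pickle
d=pickle.load(open('bk.pkl','rb'))
for n,p in dict(black=(315.5,119.5),brass=(313.5,212)).items(): print(n,onz(d,[p],.024)[0].round(4))
for n,l in dict(black=[(313,160.5),(318,78)],brass=[(301,249),(324,175)]).items():
    w=onz(d,l,.024);print(n,np.arctan2(*(w[1]-w[0])[[1,0]]),np.linalg.norm(w[1]-w[0]))
bot.reach([.50,.103,.05],down(0))
for w in (.054,.085):
    hand.move_gripper(w,40);print(w,bot.tcp_to_tips,get_obs()['wrist_force'])
    bot.servo_line([.50,.103,.03],velocity=.1)
    r=feel([0,0,-1],.022);print(r,get_obs()['position'])
    bot.servo_line([.50,.103,.05],velocity=.1)
print(get_obs()['time_s'])
E
```

```text
black [0.5511 0.1913 0.024 ]
brass [0.4529 0.1936 0.024 ]
black -0.06199979912743688 0.08191118398081446
brass -0.289363197220721 0.08864636251610386
0.054 0.017 [-0.80756153  0.67817145  0.82060392]
(0.017000000000000008, np.float64(12.316889777210204)) [0.49948315 0.10290792 0.01318012]
0.085 0.017 [0.14980002 0.13525426 1.1471466 ]
(0.022000000000000013, 0) [0.49934191 0.10285876 0.00734824]
21.7583
```

```bash
cat >> h.py <<'E'
H=np.array([.4875,-.164])
def st(m=''):
    o=get_obs();print(m,'t%.1f'%o['time_s'],'p',np.round(o['position'],4),'w %.4f'%o['gripper_width'],'F',np.round(o['wrist_force'],1),'g %.0f'%o['grip_force'],flush=True);return o
def pick(xy,yaw,z,w,up=.12,tilt=None,strength=80):
    """open, go over xy, straight down to TCP height z, close"""
    q=down(yaw,tilt);hand.move_gripper(.085)
    bot.reach([*xy,max(z+.07,.11)],q);bot.servo_line([*xy,z],velocity=.12)
    hand.move_gripper(w-.012,strength);st('closed')
    bot.servo_line([*xy,z+up],velocity=.12);return st('lifted')
def slide(tyaw,sdir,z,back=.055,over=.004):
    """enter the slot (world heading sdir) onto the stem at TCP height z"""
    u=np.array([np.cos(sdir),np.sin(sdir)]);n=np.array([-u[1],u[0]])
    a=H-u*back;bot.reach([*a,z+.04],down(tyaw));bot.servo_line([*a,z],velocity=.1)
    b=np.array(st('start')['wrist_force'])
    for s in [.040,.034,.027,.018,.010,.005,.003,.001,-.001,-.003,-.005]:
        if s<-over: break
        bot.servo_line([*(H-u*s),z],velocity=.06)
        f=(np.array(get_obs()['wrist_force'])-b)[:2];fu,fn=f@u,f@n
        print('s %.3f along %.1f side %.1f'%(s,fu,fn),flush=True)
        if abs(fn)>9 or (s>.006 and -fu>6): return False,s
        if -fu>5: break
    bot.servo_line([*(H-u*(s+.0015)),z],velocity=.05);return True,s
E
python3 - <<'E'
from h import *
pick((.5511,.1913),-.062,.0445,.054)
print(slide(-np.pi/4,-np.pi/4,.1010));cam('wrist','s1');st()
E
```

```text
closed t23.7 p [0.552  0.1919 0.0462] w 0.0520 F [-2.4  0.7 11.3] g 83
lifted t24.8 p [0.5505 0.1911 0.1637] w 0.0521 F [-0.3 -0.6 -4.1] g 84
start t26.6 p [ 0.4489 -0.1248  0.101 ] w 0.0519 F [ 0.6 -0.3 -3.7] g 84
s 0.040 along -1.8 side -0.2
s 0.034 along -0.4 side -0.5
s 0.027 along -0.5 side 0.3
s 0.018 along -0.6 side 1.1
s 0.010 along -0.7 side -0.0
s 0.005 along -0.7 side 0.1
s 0.003 along -1.0 side -0.2
s 0.001 along -0.8 side -0.2
s -0.001 along -0.5 side -0.2
s -0.003 along -1.1 side -0.6
(True, -0.005)
 t29.7 p [ 0.49   -0.1664  0.101 ] w 0.0520 F [ 0.3  0.7 -3.9] g 84
```

View pics/s1.png

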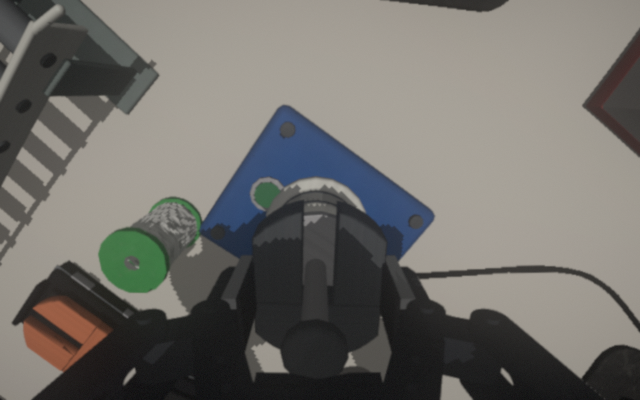

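The stem (column ~315) sits well inside the slot (columns 302–337), and nothing touches sideways. I push on until I feel home, then lower and release.

```bash
cat >> h.py <<'E'
def home(sdir,far=.008,F=4.):
    u=np.array([np.cos(sdir),np.sin(sdir),0]);r=feel(u,far,.0015,F);print('home',r);st()
    p=np.array(get_obs()['position']);bot.servo_line(p-u*.0015,velocity=.05);return r
def setdown(zmin,F=3.):
    p=np.array(get_obs()['position']);b=np.array(get_obs()['wrist_force'])
    z=p[2]
    while z>zmin:
        z=max(z-.002,zmin);bot.servo_line([*p[:2],z],velocity=.05)
        f=(np.array(get_obs()['wrist_force'])-b)[2];print('z %.4f f %.1f'%(z,f))
        if f>F: break
def release(up=.10,w=.085):
    p=np.array(get_obs()['position']);hand.move_gripper(w);bot.servo_line(p+[0,0,up],velocity=.15);st('released')
E
python3 - <<'E'
from h import *
home(-np.pi/4);setdown(.0895)
E
```

```text
home (0.003, np.float64(7.74269039859291))
 t30.2 p [ 0.4906 -0.1674  0.1004] w 0.0520 F [-3.5  7.8 -2.8] g 84
z 0.0985 f -0.4
z 0.0965 f 0.5
z 0.0945 f 1.4
z 0.0925 f 3.3
```

```bash
python3 - <<'E'
from h import *
import pickle
release(.11)
bot.reach([.46,.10,.28],down(0));d=cam('wrist','v2');pickle.dump(d,open('v2.pkl','wb'));st()
for n,w in dict(copper=(.549,.016),empty=(.4536,.0226),blackcase=(.5511,.1913),brass=(.4529,.1936)).items():
    for t in (50,65): print(t,n,find_case(d,w,thr=t))
E
```

```text
released t32.8 p [ 0.4896 -0.1664  0.2019] w 0.0849 F [-0.1  0.1 -0.8] g 0
 t33.9 p [0.4601 0.0991 0.2794] w 0.0852 F [-0.7  0.5  0.1] g 0
50 copper (array([0.54894794, 0.01227716]), np.float32(0.039321303), [53, 66])
65 copper (array([0.55011365, 0.01596677]), np.float32(0.034380913), [61, 83])
50 empty (array([0.52237189, 0.01498447]), np.float32(-1.5643514), [12, 34])
65 empty (array([0.45158203, 0.02229396]), np.float32(0.28899693), [58, 87])
50 blackcase (array([0.52800366, 0.19366437]), np.float32(1.4884845), [39, 39])
65 blackcase (array([0.54890009, 0.19103226]), np.float32(-0.10457301), [58, 83])
50 brass (array([0.48081992, 0.18517197]), np.float32(1.3335627), [18, 56])
65 brass (array([0.51695233, 0.19462134]), np.float32(1.5599469), [20, 57])
```

View pics/v2.png

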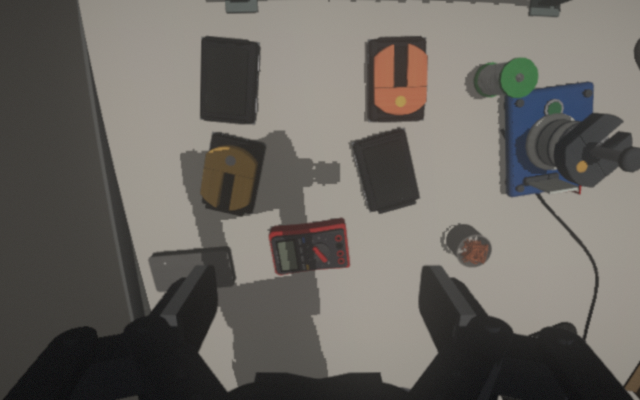

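The black weight sits on the hanger. The brass case centre is at about (233,174), with its axis at roughly -0.25 rad and the slot pointing back. Next I pick and slide on the brass.

```bash
python3 - <<'E'
from h import *
import pickle
d=pickle.load(open('v2.pkl','rb'));w=onz(d,[(233.5,174.5)],.024)[0];print(w)
l=onz(d,[(223,211.5),(240.5,139)],.024);print(np.arctan2(*(l[1]-l[0])[[1,0]]))
xy=(w[:2]+[.4529,.1936])/2
pick(xy,-.25,.0425,.054)
S=np.deg2rad(195);r=slide(S-np.pi,S,.113);print(r)
if r[0]: home(S)
E
```

```text
[0.44996596 0.19202496 0.024     ]
-0.3001480894698496
closed t36.1 p [0.4523 0.1933 0.0439] w 0.0515 F [-2.  -0.  14.4] g 82
lifted t37.2 p [0.4509 0.1926 0.1618] w 0.0513 F [ 0.1  0.9 -2.6] g 84
start t39.1 p [ 0.5407 -0.1494  0.113 ] w 0.0516 F [-0.   0.1 -2.3] g 84
s 0.040 along -0.3 side 0.1
s 0.034 along 0.3 side -0.4
s 0.027 along 0.1 side 0.2
s 0.018 along 0.1 side -0.4
s 0.010 along 1.0 side 0.7
s 0.005 along -0.7 side 0.4
s 0.003 along 0.8 side 0.9
s 0.001 along -4.9 side -2.9
s -0.001 along -12.3 side -5.4
(True, -0.001)
home (0.003, np.float64(4.680672839700315))
 t42.3 p [ 0.4897 -0.1637  0.1143] w 0.0519 F [ 9.7  8.8 -4.1] g 84
```

```bash
python3 - <<'E'
from h import *
st();setdown(.1025,2.5);cam('wrist','s2');st()
E
```

```text
t42.6 p [ 0.4911 -0.1633  0.1143] w 0.0513 F [ 0.5 -0.5 -3.1] g 84
z 0.1123 f 0.0
z 0.1103 f 0.1
z 0.1083 f 0.4
z 0.1063 f 2.4
z 0.1043 f 2.9
 t43.9 p [ 0.4912 -0.1634  0.1044] w 0.0516 F [-0.4 -0.8 -0.2] g 85
```

View pics/s2.png

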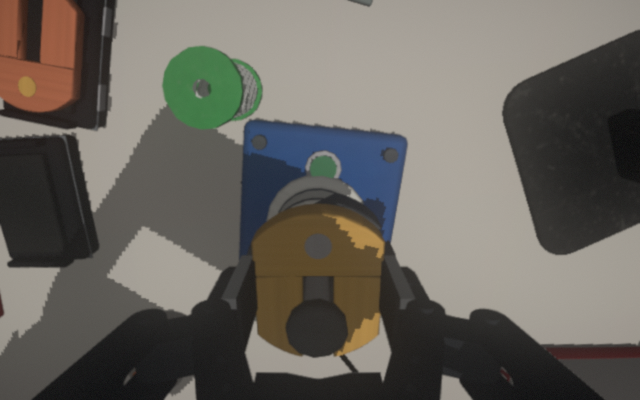

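The brass slot encloses the stem with the head clear above it, and its dot sits opposite the slot. I release it and do the copper one.

```bash
python3 - <<'E'
from h import *
release(.11)
bot.reach([.49,.016,.26],down(0));d=cam('wrist');c=find_case(d,(.549,.016),thr=65);print(c)
xy=c[0]-[.003,0] if np.hypot(*(c[0]-[.549,.016]))<.05 else None
pick(xy,float(c[1]),.0405,.054)
S=np.deg2rad(75);r=slide(S,S,.121);print(r)
if r[0]: home(S)
E
```

```text
released t45.2 p [ 0.4907 -0.1632  0.2136] w 0.0852 F [-0.8 -0.2 -0.4] g 0
(array([0.54946918, 0.01551541]), np.float32(0.040538907), [57, 83])
closed t48.1 p [0.547  0.0156 0.0419] w 0.0512 F [-4. -1. 13.] g 81
lifted t49.2 p [0.5459 0.0155 0.1597] w 0.0507 F [-0.5  0.  -1.4] g 83
start t51.3 p [ 0.4734 -0.217   0.121 ] w 0.0508 F [ 1.   0.5 -1.7] g 83
s 0.040 along -0.9 side 0.8
s 0.034 along -1.2 side -0.1
s 0.027 along -1.0 side 0.8
s 0.018 along -1.0 side 0.6
s 0.010 along -1.9 side -0.0
s 0.005 along -0.8 side 1.5
s 0.003 along -1.1 side 0.7
s 0.001 along -1.0 side 1.1
s -0.001 along -12.7 side 2.1
(True, -0.001)
home (0.0015, np.float64(5.8223652812285245))
 t54.3 p [ 0.4874 -0.1645  0.121 ] w 0.0510 F [ -4.2 -10.7  -1.2] g 83
```

```bash
python3 - <<'E'
from h import *
import pickle
setdown(.1135,1.3);release(.11)
bot.reach([.45,-.155,.24],down(0));d=cam('wrist','s3')
# lane views
D={}
bot.reach([.60,.10,.28],down(0));D['l1']=cam('wrist','l1')
bot.reach([.60,-.05,.28],down(0));D['l2']=cam('wrist','l2')
pickle.dump(D,open('lane.pkl','wb'));st()
a=cv2.imread('pics/s3.png')[100:400,120:520];b=[cv2.resize(cv2.imread(f'pics/{n}.png')[:280],(400,175)) for n in('l1','l2')]
cv2.imwrite('pics/m3.png',np.vstack([np.hstack([cv2.imread('pics/l1.png')[:250],cv2.imread('pics/l2.png')[:250]])[:,::1][:, :1280]]))
cv2.imwrite('pics/m3.png',np.vstack([np.hstack([a,np.zeros((300,240,3),np.uint8)]),cv2.imread('pics/l1.png')[:290]]))
E
```

```text
z 0.1190 f -0.5
z 0.1170 f -0.7
z 0.1150 f 1.6
released t56.6 p [ 0.4866 -0.1655  0.2242] w 0.0850 F [ 0.2 -0.5 -0.3] g 0
 t59.8 p [ 0.5997 -0.0504  0.2801] w 0.0849 F [ 0.8  0.1 -0.3] g 0
```

View pics/m3.png

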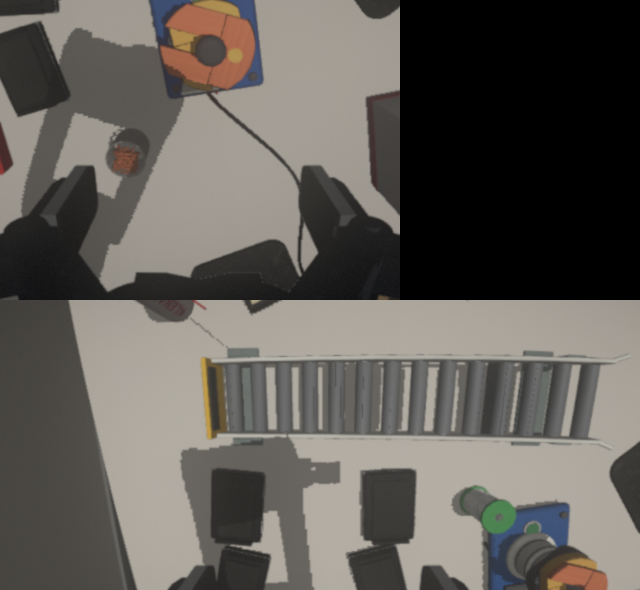

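View pics/l2.png

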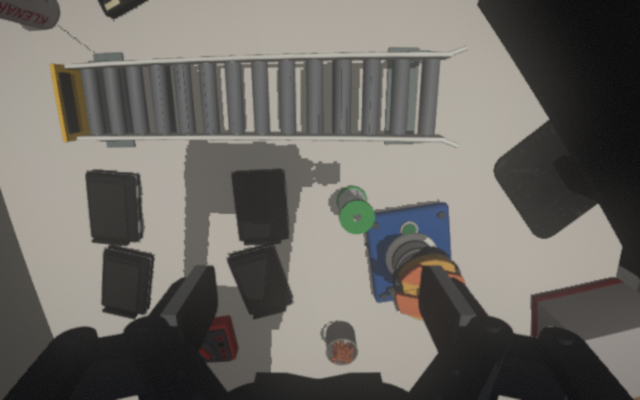

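The stack looks right: the copper slot points toward +y and the brass is visible beneath. In l1 the stop is at about (212,98), with rails running from (213,59)/(216,135) to (612,59)/(597,143). In l2 the same rails run from (72,66)/(80,139) to (443,55)/(440,138). I triangulate these.

```bash
python3 - <<'E'
from h import *
import pickle
D=pickle.load(open('lane.pkl','rb'));L=[D['l1'],D['l2']]
P=dict(fs=((216,59),(75,66)),ns=((217,135.5),(82,139)),fe=((607,59.5),(443,55)),ne=((597,142.5),(441,138)),r1=((234,97),(93,101)),rN=((587,100),(431,97)))
T={k:tri(L,v) for k,v in P.items()}
for k in T: print(k,T[k].round(4),[np.linalg.norm(proj(d,T[k])-np.array(p)).round(1) for d,p in zip(L,P[k])])
print('width',np.linalg.norm(T['fs']-T['ns']),np.linalg.norm(T['fe']-T['ne']))
for d,n in zip(L,('l1','l2')):
    g=cv2.cvtColor(d['frame'],cv2.COLOR_RGB2GRAY)
    for c in ((300,420,560) if n=='l1' else (150,280,400)):
        col=g[:,c-1:c+2].mean(1);print(n,c,[int(i) for i in np.where((col[30:160]>np.percentile(col,0)) & (cv2.Laplacian(col.reshape(-1,1),-1).ravel()[30:160]<-18))[0]+30])
for n,c0 in dict(copper=(.549,.016),empty=(.4536,.0226),black=(.549,.191),brass=(.4529,.1936)).items():
    print(n,find_case(D['l2'] if n in('copper','empty') else D['l1'],c0,thr=65))
E
```

```text
fs [0.7088 0.2004 0.0301] [np.float64(0.9), np.float64(0.8)]
ns [0.6328 0.2045 0.0321] [np.float64(0.4), np.float64(0.4)]
fe [ 0.7086 -0.1588  0.0884] [np.float64(1.0), np.float64(1.0)]
ne [ 0.6366 -0.1625  0.0903] [np.float64(1.0), np.float64(1.0)]
r1 [0.6722 0.1834 0.0345] [np.float64(0.2), np.float64(0.2)]
rN [ 0.6733 -0.1546  0.0771] [np.float64(0.4), np.float64(0.5)]
width 0.0761510542545247 0.07214434024305699
l1 300 [59, 135, 157]
l1 420 [136]
l1 560 [58, 59, 60, 140, 141]
l2 150 [61, 62, 137]
l2 280 [57, 130, 137, 144]
l2 400 [53, 54, 55, 138, 139]
copper (array([0.53560706, 0.01550473]), np.float32(-0.07595408), [65, 123])
empty (array([0.46602048, 0.02022658]), np.float32(0.07110858), [70, 125])
black (array([0.53471484, 0.19113237]), np.float32(0.0035027266), [67, 121])
brass (array([0.46114145, 0.20834747]), np.float32(-0.23462164), [91, 141])
```

```bash
cat >> h.py <<'E'
def look(xy):
    """wrist look from just behind xy; best case fit over several thresholds"""
    bot.reach([xy[0]-.055,xy[1],.25],down(0));d=cam('wrist');best=None
    for t in (50,58,65,72,80):
        try: c=find_case(d,xy,thr=t)
        except Exception: continue
        e=abs(c[2][0]-59)+abs(c[2][1]-85)
        if best is None or e<best[0]: best=(e,c,d)
    print('look',best[0],best[1]);return best
def place(k,z0=.022):
    y=.1965-.992*(.042+.084*k+.012);x=.670+.0015*(.2-y)/.36
    P=np.array([x,y,.0345+.126*(.1834-y)]);n=np.array([0,.1247,.992]);q=down(np.pi/2,[-.125,0,0])
    bot.reach(P+n*(z0+.09),q);bot.servo_line(P+n*(z0+.008),velocity=.12)
    st('over lane');print('feel',feel(-n,.016,.002,3.));st('down')
    p=np.array(get_obs()['position']);hand.move_gripper(.085);bot.servo_line(p+n*.10,velocity=.15);st('placed')
def do_case(xy,k):
    e,c,d=look(xy)
    if e>9: print('bad fit');cv2.imwrite('pics/bad.png',d['frame'][:,:,::-1]);return False
    o=pick(c[0]-[.002,0],float(c[1]),.023,.060,up=.10,strength=60)
    if not .054<o['gripper_width']<.066: print('no grip');return False
    place(k);return True
E
python3 - <<'E'
from h import *
print(do_case(np.array([.549,.191]),0))
E
```

```text
look 2 (array([0.54823462, 0.19357228]), np.float32(-0.10539341), [58, 84])
closed t63.0 p [0.5468 0.1938 0.0243] w 0.0581 F [-3.  -0.6 10. ] g 64
lifted t64.0 p [0.5457 0.1934 0.1223] w 0.0583 F [-0.5  0.6 -1.5] g 64
over lane t66.3 p [0.6689 0.147  0.071 ] w 0.0584 F [-11.8   1.8  20.3] g 67
feel (0.004, np.float64(13.348244870165423))
down t66.8 p [0.6689 0.1472 0.0709] w 0.0583 F [-13.9   3.4  33.6] g 68
placed t68.0 p [0.6683 0.1595 0.1692] w 0.0851 F [-0.4 -0.6  0.3] g 0
True
```

```bash
python3 - <<'E'
from h import *
import pickle
bot.reach([.60,.10,.28],down(0));d=cam('wrist','p1');pickle.dump(d,open('p1.pkl','wb'))
cv2.imwrite('pics/p1c.png',cv2.resize(d['frame'][:200,160:460,::-1],None,fx=2.5,fy=2.5,interpolation=cv2.INTER_CUBIC))
E
```

```text
(no output)
```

View pics/p1c.png

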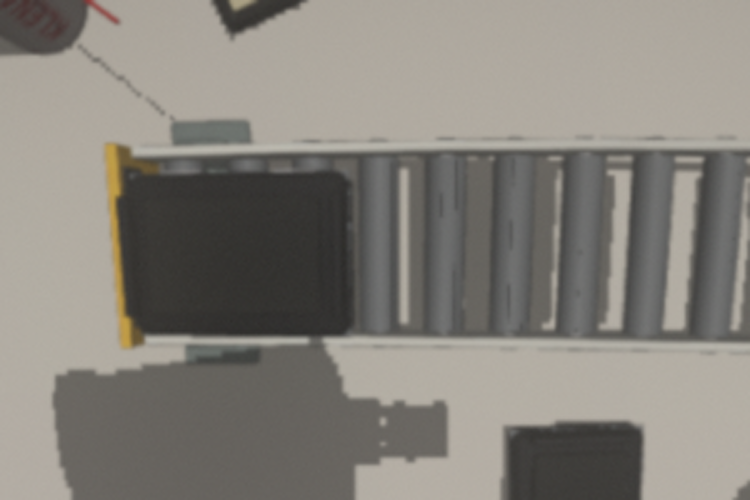

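The case rests at the stop, 2–3 mm toward the robot of centre (rails at crop rows 153/338, case at 172–334). I placed it slightly off in x and touched the near rail. I work out the correction numerically.

```bash
python3 - <<'E'
from h import *
import pickle
d=pickle.load(open('p1.pkl','rb'));f=lambda x,y:(160+x/2.5,y/2.5)
print('rails left',onz(d,[f(300,152),f(300,338)],.050).round(4)[:,:2].tolist())
for x,z in ((380,.049),(700,.066)): print('rails',onz(d,[f(x,153 if x<500 else 151),f(x,339 if x<500 else 343)],z).round(4)[:,:2].tolist())
print('case',onz(d,[f(235,172),f(235,334)],.061).round(4)[:,:2].tolist(),onz(d,[f(122,250),f(350,250)],.061).round(4)[:,:2].tolist())
print('stop',onz(d,[f(124,250)],.045).round(4))
E
```

```text
rails left [[0.7057, 0.1352], [0.6355, 0.137]]
rails [[0.7053, 0.1049], [0.6349, 0.1051]]
rails [[0.7058, -0.012], [0.636, -0.0184]]
case [[0.6978, 0.1584], [0.6383, 0.161]] [[0.6701, 0.2027], [0.6696, 0.1161]]
stop [[0.6699 0.2067 0.045 ]]
```

```bash
python3 - <<'E'
from h import *
import pickle
D={}
for n,yw in (('u',np.pi/2),('v',-np.pi/2)):
    bot.reach([.67,.0,.22],down(yw));D[n]=cam('wrist');
pickle.dump(D,open('uv.pkl','wb'));st()
cv2.imwrite('pics/uv.png',np.hstack([D[n]['frame'][:,120:520,::-1] for n in 'uv']))
E
```

```text
t71.2 p [6.700e-01 1.000e-04 2.201e-01] w 0.0852 F [-0.6 -0.3 -0.4] g 0
```

View pics/uv.png

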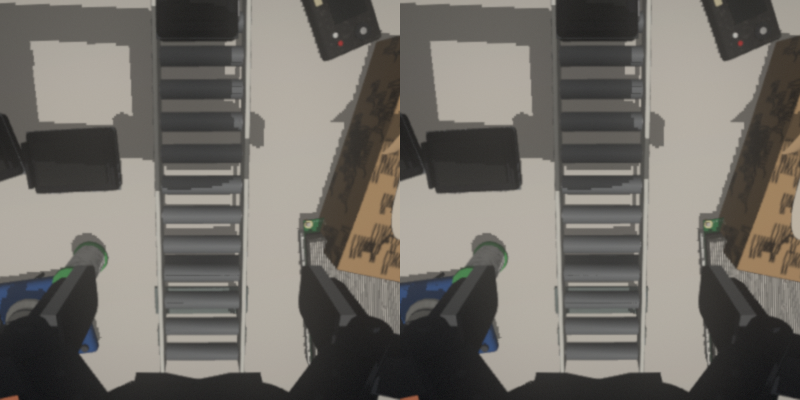

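```bash
python3 - <<'E'
from h import *
import pickle
D=pickle.load(open('uv.pkl','rb'));d=D['u'];print(np.abs(D['u']['frame'].astype(int)-D['v']['frame']).mean(),np.round(D['u']['view'][:3,:3]-D['v']['view'][:3,:3],2).tolist())
g=cv2.cvtColor(d['frame'],cv2.COLOR_RGB2GRAY).astype(int)
for r in (60,90,121,214,245,327,351):   # rows through rollers
    row=g[r-1:r+2].mean(0);dk=np.where(row[265:375]<np.median(row[290:350])+18)[0]+265
    lo=hi=318
    while row[lo-1]<np.median(row[290:350])+25: lo-=1
    while row[hi+1]<np.median(row[290:350])+25: hi+=1
    z=.06
    for _ in range(5):
        w=onz(d,[(lo-.5,r),(hi+.5,r)],z);z=.0345+.126*(.1834-w[:,1].mean())
    print(r,lo,hi,w[:,:2].round(4).tolist(),'mid',w[:,0].mean().round(4),'width',np.ptp(w[:,0]).round(4))
print(kinematics.solve_ik([.67,0,.22],down(-np.pi/2)),get_obs()['joint_pos'])
E
```

```text
1.3344127604166667 [[-0.0, -0.0, -0.0], [-0.0, -0.0, -0.0], [-0.0, 0.0, -0.0]]
60 277 351 [[0.6358, 0.1026], [0.6961, 0.1026]] mid 0.6659 width 0.0603
90 277 351 [[0.6354, 0.0793], [0.6963, 0.0792]] mid 0.6659 width 0.0609
121 278 353 [[0.6358, 0.0547], [0.6983, 0.0546]] mid 0.6671 width 0.0625
214 280 363 [[0.6361, -0.0227], [0.7081, -0.0228]] mid 0.6721 width 0.072
245 281 362 [[0.6364, -0.0501], [0.7079, -0.0501]] mid 0.6722 width 0.0715
327 283 360 [[0.6365, -0.1278], [0.7081, -0.1279]] mid 0.6723 width 0.0716
351 284 359 [[0.6369, -0.1524], [0.7078, -0.1524]] mid 0.6724 width 0.0709
[-2.23880784e-03  4.47514868e-01  1.55616168e+00 -4.44089210e-16
  1.13791611e+00 -2.23880784e-03] [-2.07188573e-03  4.47306418e-01  1.55620415e+00  2.58778017e-05
  1.13792557e+00 -2.10603019e-03]
```

```bash
cat >> h.py <<'E'
def over(k,xl=.672,h=.020,z0=.024):
    y=.1965-.992*(.042+.084*k+.014)
    P=np.array([xl,y,.0345+.126*(.1834-y)]);n=np.array([0,.1247,.992]);q=down(np.pi/2,[-.125,0,0])
    bot.reach(P+n*(z0+.09),q);bot.servo_line(P+n*(z0+h),velocity=.12);st('over lane')
    r=feel(-n,h+.008,.0015,3.);o=st('down');print('contact height above est. rollers',h-r[0],r[1],'torque',np.round(o['ft_torque'],2))
E
python3 - <<'E'
from h import *
e,c,d=look(np.array([.549,.016]))
if e<9:
    o=pick(c[0]-[.002,0],float(c[1]),.023,.060,up=.10,strength=60)
    over(1)
E
```

```text
look 1 (array([0.54934888, 0.01542274]), np.float32(0.035193563), [59, 84])
closed t74.8 p [0.5479 0.0155 0.0243] w 0.0584 F [-2.9 -0.6  9.8] g 63
lifted t75.8 p [0.5468 0.0154 0.1224] w 0.0578 F [-0.1  0.1 -2.2] g 64
over lane t77.7 p [0.6724 0.0631 0.0945] w 0.0584 F [-0.3 -0.1 -0.7] g 64
down t80.0 p [0.6726 0.0615 0.0818] w 0.0580 F [-2.1  0.7  5. ] g 65
contact height above est. rollers 0.006500000000000002 5.795855714039448 torque [ 0.04  0.36 -0.08]
```

```bash
python3 - <<'E'
from h import *
n=np.array([0,.1247,.992]);p0=np.array(get_obs()['position'])
for dx in (.003,-.003):
    bot.servo_line(p0+n*.004+[dx,0,0],velocity=.08)
    r=feel(-n,.014,.0015,3.);o=st();print(dx,'rel height %.4f'%(.004-r[0]),r[1],np.round(o['ft_torque'],2))
    if r[0]>.008: break
E
```

```text
t81.0 p [0.6764 0.0616 0.0818] w 0.0580 F [-0.7 -0.1  1. ] g 65
0.003 rel height -0.0005 3.27279308750048 [ 0.12  0.13 -0.02]
 t82.2 p [0.6696 0.0615 0.0817] w 0.0581 F [-4.9  1.5 13.9] g 67
-0.003 rel height -0.0020 14.1083690370412 [ 0.01  0.87 -0.08]
```

Contact height is the same across 7 mm of sideways shift, so this is the rollers, which lie about 6 mm higher than estimated. I release at x=0.672 and check.

```bash
python3 - <<'E'
from h import *
import pickle
n=np.array([0,.1247,.992]);p=np.array(get_obs()['position'])
bot.servo_line(p+n*.004,velocity=.08);p=np.array(get_obs()['position']);p[0]=.672;bot.servo_line(p,velocity=.08)
print(feel(-n,.006,.001,2.));p=np.array(get_obs()['position']);st()
hand.move_gripper(.085);bot.servo_line(p+n*.09,velocity=.15);st('placed')
bot.reach([.60,.10,.28],down(0));d=cam('wrist','p2');pickle.dump(d,open('p2.pkl','wb'))
f=lambda x,y:(160+x/2.5,y/2.5)
g=cv2.cvtColor(d['frame'],cv2.COLOR_RGB2GRAY);m=(g<50).astype(np.uint8);m[150:]=0
m=cv2.morphologyEx(m,cv2.MORPH_OPEN,np.ones((9,9)))
for c in cv2.findContours(m,cv2.RETR_EXTERNAL,cv2.CHAIN_APPROX_NONE)[0]:
    if cv2.contourArea(c)>800:
        b=cv2.boundingRect(c)
        if b[0]<140: continue
        print(b,cv2.minAreaRect((onz(d,c.reshape(-1,2),.07)[:,:2]*1000).astype(np.float32)))
E
```

```text
(0.004, np.float64(4.157695025358761))
 t83.7 p [0.6722 0.0616 0.0818] w 0.0584 F [-1.3 -0.2  2.2] g 66
placed t84.9 p [0.6716 0.0727 0.1704] w 0.0853 F [-0.6  0.1  0.1] g 0
```

```bash
cat >> h.py <<'E'
def lane_cases(d,thr,z=.075,amin=1200):
    g=cv2.cvtColor(d['frame'],cv2.COLOR_RGB2GRAY);m=(g<thr).astype(np.uint8);m[143:]=0;m[:55]=0;m[:,:195]=0
    m=cv2.morphologyEx(m,cv2.MORPH_OPEN,np.ones((15,15)))
    for c in cv2.findContours(m,cv2.RETR_EXTERNAL,cv2.CHAIN_APPROX_NONE)[0]:
        if cv2.contourArea(c)>amin: print(thr,cv2.boundingRect(c),[np.round(v,1) for v in cv2.minAreaRect((onz(d,c.reshape(-1,2),z)[:,:2]*1000).astype(np.float32))])
E
python3 - <<'E'
from h import *
import pickle
for n in('p1','p2'):
    d=pickle.load(open(n+'.pkl','rb'));print(n)
    for t in (45,52,58,65): lane_cases(d,t)
E
```

```text
p1
58 (223, 70, 77, 64) [array([668.1, 151.9]), array([70.9, 55.6]), np.float64(89.7)]
65 (209, 69, 92, 65) [array([668.5, 156.9]), array([83. , 56.4]), np.float64(89.8)]
p2
52 (251, 85, 61, 48) [array([662. , 133.2]), array([55.7, 41.8]), np.float64(89.9)]
58 (211, 67, 179, 67) [array([669.2, 116.1]), array([ 57.8, 163.4]), np.float64(2.0)]
65 (208, 65, 184, 69) [array([669.8, 115.9]), array([ 58.9, 166. ]), np.float64(1.4)]
```

Two cases are now queued (166 mm long, in line). Next come the remaining two.

```bash
cat >> h.py <<'E'
def rel_lane():
    n=np.array([0,.1247,.992]);p=np.array(get_obs()['position']);hand.move_gripper(.085);bot.servo_line(p+n*.09,velocity=.15);st('placed')
E
python3 - <<'E'
from h import *
for xy,k in (((.4516,.0223),2),((.4510,.1930),3)):
    e,c,d=look(np.array(xy))
    if e>9: cv2.imwrite('pics/bad.png',d['frame'][:,:,::-1]);break
    o=pick(c[0]-[.002,0],float(c[1]),.023,.060,up=.12,strength=60)
    if not .055<o['gripper_width']<.064: break
    over(k,h=.016);o=get_obs()
    if not .055<o['gripper_width']<.064: break
    rel_lane()
E
```

```text
look 1 (array([0.45081946, 0.02116553]), np.float32(0.28222156), [59, 84])
closed t89.3 p [0.4494 0.0212 0.0242] w 0.0582 F [-2.4 -0.7 15.4] g 61
lifted t90.5 p [0.4483 0.0211 0.1424] w 0.0581 F [ 0.3 -0.6 -1.3] g 64
over lane t92.3 p [ 0.6724 -0.0207  0.1011] w 0.0579 F [-0.3  0.1 -1.8] g 64
down t94.1 p [ 0.6727 -0.0218  0.0922] w 0.0582 F [-3.9  1.1 11.4] g 66
contact height above est. rollers 0.005500000000000001 13.215790951012783 torque [ 0.07  0.8  -0.07]
placed t95.2 p [ 0.6721 -0.0106  0.1807] w 0.0852 F [ 0.5 -0.8 -0.8] g 0
look 0 (array([0.44765723, 0.19627101]), np.float32(-0.2404598), [59, 85])
closed t99.1 p [0.4462 0.1965 0.0242] w 0.0584 F [-2.2 -0.9 12.7] g 62
lifted t100.2 p [0.4451 0.1961 0.1423] w 0.0579 F [-0.9 -0.8 -2.2] g 64
over lane t102.9 p [ 0.6725 -0.104   0.1116] w 0.0581 F [ 0.1 -0.5 -1.9] g 64
down t104.7 p [ 0.6728 -0.1052  0.1027] w 0.0580 F [-4.9  0.9 11. ] g 66
contact height above est. rollers 0.005500000000000001 12.902923872083225 torque [ 0.18  0.8  -0.13]
placed t105.8 p [ 0.6722 -0.0939  0.1912] w 0.0849 F [ 0.3 -0.4 -1.1] g 0
```

Now a final look from a pose that sees the lane and the stack, with numbers for the queue.

```bash
python3 - <<'E'
from h import *
bot.reach([.60,.04,.33],down(0));d=cam('wrist');st()
for t in (58,65): lane_cases(d,t)
bot.reach([.43,-.155,.25],down(0));e=cam('wrist')
t=cam('top')
a=d['frame'][:220,:,::-1];b=e['frame'][60:300,160:480,::-1];c=cv2.resize(t['frame'][120:280,220:420,::-1],(320,240))
cv2.imwrite('pics/fin.png',np.vstack([a,np.hstack([b,c])]));st()
E
```

```text
t107.3 p [0.5999 0.0398 0.3292] w 0.0850 F [ 0.2  0.1 -1.1] g 0
58 (195, 68, 300, 61) [array([670.9,  11.3]), array([ 60.3, 318.6]), np.float64(0.2)]
58 (577, 55, 63, 88) [array([ 675. , -280.5]), array([109.1,  73.4]), np.float64(13.3)]
65 (195, 68, 302, 61) [array([670.4,  10.9]), array([ 61.4, 319.9]), np.float64(0.8)]
65 (577, 55, 63, 88) [array([ 675. , -280.5]), array([109.1,  73.4]), np.float64(13.3)]
 t108.5 p [ 0.4313 -0.1546  0.2505] w 0.0847 F [ 0.4 -0.1 -1.1] g 0
```

View pics/fin.png

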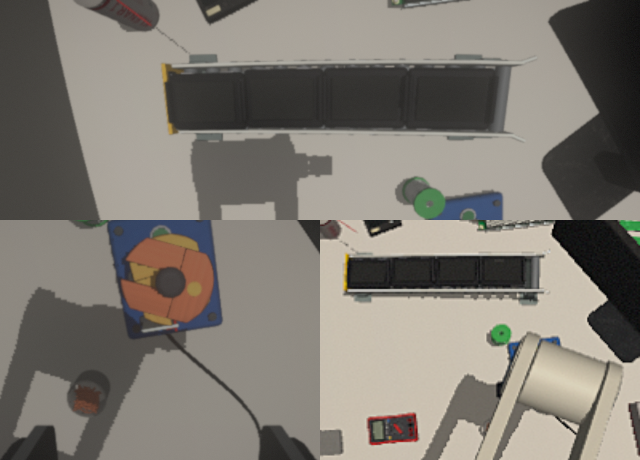

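All four cases are queued against the stop. The stack is centred on the stem, with the copper slot to the left and the brass showing beneath.

```bash
python3 -c "
from workcell import hand_in,bot
bot.dwell(0.5);print(hand_in())"
```

```text
the job is handed in; nothing more can be done
None
```

I handed the job in at about 109 s of robot time; the interface gave no verdict. The black, brass and copper weights (the bright steel one was absent) are on the hanger, thickest at the bottom, slots about 120° apart, and all four cases are queued against the lane stop, as far as the last pictures show.

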